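Open the push-and-turn chilli jar and hold the cap over it

ROBOT

A 6-joint arm with a two-finger parallel gripper is mounted at the origin on the work surface. World frame = base frame: x ahead of the robot, y to its left, z up, the work surface at z = 0. Lengths are in m, angles in rad, forces in N, time in s.
With the tool pointing down it reaches from about 0.25 to 0.775 m from the base axis. Payload 4 kg.
Tool frame: the origin (TCP) lies at the very end of the fingers, on their centre line; the grasp point (between the pads) lies 19 mm behind it; z points along the fingers, y is the line along which they close (so a half turn about z gives the same grasp; the last joint's range is limited). The gripper opens to 85 mm and grips with 20 to 120 N. Pads are 22 mm wide; open, the fingers measure 114 mm over their backs; the gripper's body (76 mm by 85 mm) begins 54 mm behind the grasp point. The pads swing forward as they close: fully open they stand 13 mm farther back than shut.
Start: joints at [1.039, 0.087, 1.371, -0, 1.684, -0.103], TCP at [0.229, 0.5, 0.231] pointing down, gripper open.
Joint ranges: [-3.1, 3.1], [-0.76, 2.03], [0.27, 2.55], [-1.08, 4.22], [0.17, 2.65], [-2.57, 2.57]. Speed limits (rad/s): [2.79, 2.79, 3.14, 3.14, 3.14, 3.14].

INTERFACE

Orientations are given as [roll, pitch, yaw] about the fixed x, y, z axes, in that order (R = Rz(yaw) Ry(pitch) Rx(roll)).
In Python, from workcell import env gives the robot as it stands. The module is installed in compiled form; this text tells all that it offers.
- The arm moves only by the tool move_arm, never from a script. Its argument "steps" is a list of rows, each a list of 3 entries, a list of its own where there are three numbers: the shift along the tool's x, y, z in mm, then the turn, a rotation vector about the tool's x, y, z in degrees, then the closure, from 0 (fully open) to 1 (shut). A call has 1 to 10 rows; each row shifts and turns the commanded pose from where the row before left it, along the tool's axes as they then stand; what a row does not reach is not made up. A row lasts 1/12 s, in which the tool goes at most 41.7 mm and 7.16 degrees, less where a joint would pass 70% of its speed; a pose out of reach is approached as far as the arm can. A call is refused whole if a number of a shift passes 41.7 or a number of a turn 7.16, either way. A call with a gripper value outside its range is refused whole. The fingers move at their own pace and stop on an object; the grip force is fixed at half the most. Time passes only in rows, so rows that do not move let the fingers close. It gives the time, the measured TCP pose, the force, the opening and the grip force at its end, in the units of the state.
- env.read_state(): the state, without advancing time (a new reading comes with each control period).
- env.camera(name): name is "side" or "top"; returns the picture (400x640x3 uint8, red, green, blue); there is no depth.
- env.calibration(name): a dict with "intrinsics" (3x3 intrinsics, pixels), "R" (3x3) and "t" (3): a world point X has camera coordinates R X + t. Camera axes: x right, y down, z forward; pixel columns grow to the right and rows downward; lengths in m; the calibration is good to about 2 mm. A picture is of the moment at which its call begins. calibration takes no time and is no camera call.
- env.finish_job(): hands the job in; it is judged then, once.
The state is a dict: "clock": time; "joint_pos": joint angles; "dq": joint speeds; "effort": joint torques, N m; "tcp_pos": TCP position; "orientation": TCP orientation; "wrist_force": force on the tool from outside, world axes, zero at the start; "ft_torque": the same for the moment, N m; "finger_gap": finger opening in m; "grasp_force": force on a finger pad.
Only numpy, scipy, OpenCV 4.12 (cv2) and the standard library are available. Lean on these libraries where they do the work, as an engineer would, in place of code of your own. Each camera call takes 0.05 s, during which the arm holds its last target. There are 200 camera calls.

TASK

Open the chilli jar in the spice block, the one with the tall ribbed child-safety cap: grip the cap lightly, press it down against its spring only as firmly as it needs, turn it counter-clockwise until its lugs come free, and lift it off. Leave the glass jar standing in its pocket, disturb nothing else, and finish still holding the cap level and still about 5 cm straight above the open mouth, so the cook can take a chilli out and have the cap back on at once.

Things in the scene. Friction and masses are not known exactly. Their poses are not given: they have to be found in the camera images.
- cap: black ribbed push-and-turn plastic cap on the square glass chilli jar, 53 mm across, 27 mm high, 40 g. Origin: centre of its open underside, z up its axis. Push it down 3 mm or more (stops at 4.8) and, kept down, turn it counter-clockwise seen from above: free to lift from 35 to 85 degrees, best about 60. It stops at 88, and clockwise at once. Until then its lugs hold it to the jar
- cap_top (a point): centre of the cap's flat top, which bears a moulded turn arrow; closed, it is 10 mm above the jar's rim. Grip the round cap by its sides at any yaw; 8 mm of bare neck shows below the closed cap. Its skirt is thin: squeeze with about 25 to 40 N, never more than 60 N on a finger
- liner (a joint): travel of the sprung sealing disc inside the cap, m: 0 when closed, grows as the cap is pressed down on the jar (turns from 0.003, stops at 0.0048), -0.0022 when the cap is off. Spring force 4 N at 0, 9.4 N at 0.003, 12.6 N at 0.0048
- jar: the chilli jar: clear glass, square body 60 by 60 mm and 84 mm high, then a shoulder to 92 mm and a round neck 35 mm across to the rim at 117 mm; 0.36 to 0.59 kg. Origin: centre of its underside, z up. Loose in one of the block's pockets, which keeps it from turning. Press on it with less than 30 N and do not force a turn that sticks: the cap is then not down far enough, or at a stop.
- jar_mouth (a point): centre of the jar's rim, 117 mm above its underside; the closed cap's origin is 17 mm below it
- rack: fixed oak spice block, 86 by 276 mm, 35 mm high, origin at the centre of its underside, long side along its y. Three square pockets 62.5 mm wide and 27 mm deep at y = -88, 0 and +88 mm, floor at 8 mm
- spice_a: ordinary square glass spice jar with cinnamon sticks and a smooth steel lid 45 mm across, 60 by 60 mm, 88 mm high, in another pocket; origin at the centre of its underside. Leave alone
- spice_b: ordinary square glass spice jar with nutmegs and the same smooth steel lid, 60 by 60 mm, 88 mm high, in another pocket; origin at the centre of its underside. Leave alone
- ramekin: white ceramic ramekin, 82 mm across, 45 mm high, standing on the robot's side of the block; origin at the centre of its underside. Leave alone
- pan: small black enamelled paella pan, 200 mm across the rim, 36 mm high, two loop handles along its y (250 mm over them), to the left of the block; origin at the centre of its underside. Leave alone
Not all that is in view belongs to the job. Of the things shaped like the cap, the black one is meant.

How it is judged:
By the outcome, as a careful person would: the job done as asked, in the order asked, and still so for the second after the job is handed in, while the arm keeps its last pose, push and grip.
It also fails if it takes over 38 s, if anything falls off the work surface, if the arm or the gripper's body presses on something with over 40 N, if the wrist force passes 120 N, or if a joint passes its speed limit or range.

## Working session

There is one attempt and no reset: what is moved stays moved. The work goes in short steps, Python scripts to look and compute and a tool call to move; the robot and the scene stay as the last step left them, time stands still between calls to the robot, and variables do not carry over. Pictures are saved under pics/ and viewed, at most 10 in all, crops included, and the job is handed in when it is done.

Besides the shell and the picture viewer there is one more tool, called as name(argument=value, ...) on one line, values as JSON. move_arm: Moves the arm, as the interface text tells. Its arguments: {"type":"object","properties":{"steps":{"type":"array","items":{"type":"array"}}},"required":["steps"]}

```bash
mkdir -p pics
python3 - <<'E'
from workcell import env
import cv2
for n in("top","side"):
    cv2.imwrite(f"pics/{n}0.png",env.camera(n)[:,:,::-1]); c=env.calibration(n); print(n,c)
print(env.read_state())
E
```

```text
top {'intrinsics': array([[394.53817906,   0.        , 325.80417464],
       [  0.        , 394.53817906, 204.30582184],
       [  0.        ,   0.        ,   1.        ]]), 'R': array([[ 0.01906871, -0.99952147, -0.02435621],
       [-0.98167621, -0.01409753, -0.19003441],
       [ 0.1896001 ,  0.02753362, -0.98147527]]), 't': array([0.07887823, 0.61766591, 0.80264811])}
side {'intrinsics': array([[376.70136833,   0.        , 322.66987971],
       [  0.        , 376.70136833, 200.88901408],
       [  0.        ,   0.        ,   1.        ]]), 'R': array([[ 0.88142045, -0.47229745, -0.0057541 ],
       [-0.24418728, -0.44521646, -0.86148411],
       [ 0.40431493,  0.76073479, -0.50775192]]), 't': array([-0.48069864,  0.28361709,  0.54460839])}
{'clock': 0.1, 'joint_pos': array([ 1.03887611e+00,  8.78931954e-02,  1.37211548e+00,  9.23340836e-06,
        1.68358648e+00, -1.03092980e-01]), 'dq': array([-0.00070158, -0.00105663, -0.00463696,  0.00179123,  0.00022781,
       -0.0007282 ]), 'effort': array([ 2.42952825e-03, -3.53014326e+01, -3.14218640e+01, -7.11035386e-05,
        7.93704763e-03,  1.48926188e-05]), 'tcp_pos': array([0.22846354, 0.49981507, 0.23024328]), 'orientation': array([-3.13960172e+00, -2.15206984e-04,  2.71276623e+00]), 'wrist_force': array([-0.52754781,  0.16708174, -0.381061  ]), 'ft_torque': array([0.04402347, 0.02745264, 0.01064043]), 'grasp_force': 0.0, 'finger_gap': 0.08558810200296715}
```

View pics/top0.png

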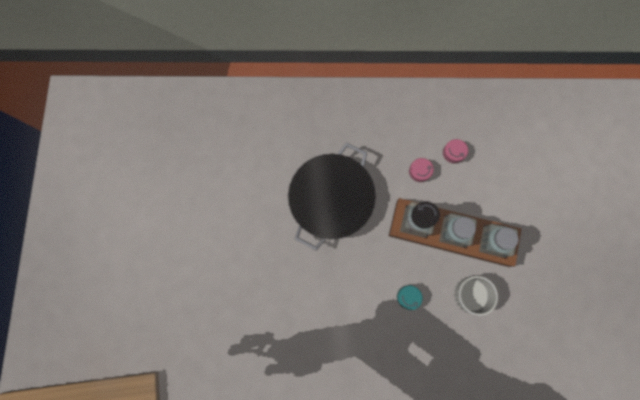

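View pics/side0.png

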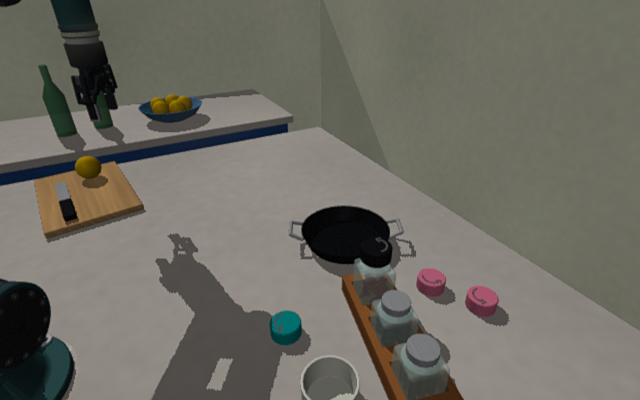

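Candidates for the cap are:
- the black one on the jar: top (424,215), side (376,250)
- two pink ones: top (421,169) and (456,151)
- a teal one: top (410,297)
- the steel lids: top (461,230) and (503,240)

I choose the black one and will check it in a close crop.

Run:
```python
import cv2,numpy as np
a=cv2.imread("pics/top0.png")[190:275,380:530]; b=cv2.imread("pics/side0.png")[225:325,320:470]
a=cv2.resize(a,None,fx=5,fy=5,interpolation=2); b=cv2.resize(b,None,fx=5,fy=5,interpolation=2)
cv2.imwrite("pics/ca.png",a);cv2.imwrite("pics/cb.png",cv2.convertScaleAbs(b,alpha=1.6,beta=20))
```

```text
(no output)
```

View pics/ca.png

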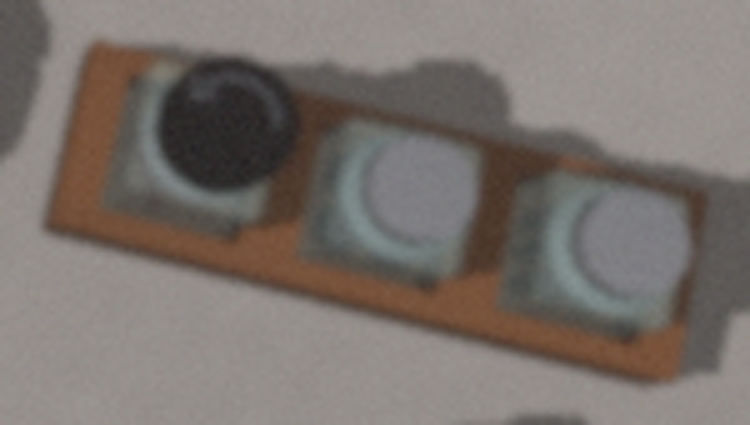

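View pics/cb.png

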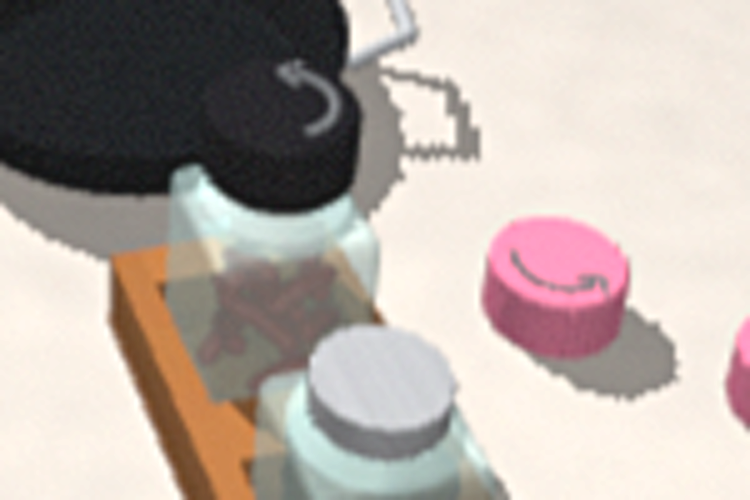

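The crops confirm it: the black ribbed cap with the turn arrow sits on the jar holding chillies. The centre of its top face is at about top (426,214.5) and side (376.4,247).

```bash
cat > h.py <<'E'
from workcell import env
import numpy as np,cv2
C={n:env.calibration(n) for n in("top","side")}
def proj(n,X):
    c=C[n]; return cv2.projectPoints(np.atleast_2d(np.float64(X)),cv2.Rodrigues(c["R"])[0],c["t"],c["intrinsics"],None)[0][:,0]
def plane(n,p,z):
    c=C[n]; o=-c["R"].T@c["t"]; d=c["R"].T@np.linalg.inv(c["intrinsics"])@[*p,1]; return o+d*(z-o[2])/d[2]
def ring(n,c,r,z):
    t=np.linspace(0,2*np.pi,60); return proj(n,np.c_[c[0]+r*np.cos(t),c[1]+r*np.sin(t),0*t+z])
E
python3 - <<'E'
from h import *
print(plane("top",(426,214.5),.135),plane("side",(376.4,247),.135))
from scipy.optimize import least_squares
f=lambda X:np.r_[proj("top",X)[0]-(426,214.5),proj("side",X)[0]-(376.4,247)]
r=least_squares(f,[.5,-.1,.13]);print(r.x,r.fun)
# rack end corners in top view (crop/5+offset), top z=.035
for p in((95,42),(47,232),(705,195),(665,382)): print(plane("top",(380+p[0]/5,190+p[1]/5),.035))
c=(r.x[:2])
out=[]
for n,(x,y,w,h) in {"top":(395,190,60,50),"side":(345,225,60,50)}.items():
    im=cv2.resize(cv2.imread(f"pics/{n}0.png")[y:y+h,x:x+w],None,fx=6,fy=6,interpolation=2)
    im=cv2.convertScaleAbs(im,alpha=2,beta=20)
    for z,col in((.135,(0,255,0)),(.108,(0,0,255))):
        q=((ring(n,c,.0265,z)-(x,y)+.5)*6).astype(int); cv2.polylines(im,[q.reshape(-1,1,2)],True,col,1)
    out.append(im)
cv2.imwrite("pics/ov.png",np.hstack(out))
E
```

```text
[ 0.58418012 -0.11086577  0.135     ] [ 0.58480148 -0.11647046  0.135     ]
[ 0.58640436 -0.11251978  0.13138533] [ 0.39725992 -0.79466983 -0.7273008   0.17464229]
[ 0.63701428 -0.07442621  0.035     ]
[ 0.55096341 -0.05194294  0.035     ]
[ 0.57200502 -0.34036039  0.035     ]
[ 0.49029794 -0.31727102  0.035     ]
```

View pics/ov.png

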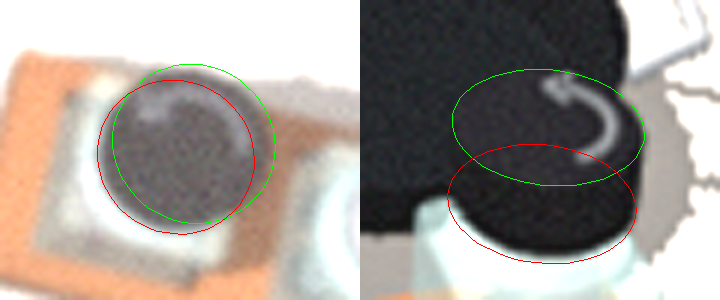

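The cap top comes out at about (0.5845, -0.1125, 0.135), and the rack corners give the same position. The overlay fits within about 1 px. I'll first turn the tool so the fingers close across the block, at yaw 103.3°.

move_arm(steps=[[[0,0,0],[0,0,6.5],0],[[0,0,0],[0,0,6.5],0],[[0,0,0],[0,0,6.5],0],[[0,0,0],[0,0,6.5],0],[[0,0,0],[0,0,6.5],0],[[0,0,0],[0,0,6.5],0],[[0,0,0],[0,0,6.5],0],[[0,0,0],[0,0,6.5],0],[[0,0,0],[0,0,0],0]])

```text
clock: 0.85
tcp_pos: [0.2285, 0.5, 0.2306]
orientation: [-3.141, 0.001, 1.803]
wrist_force: [-0.6, -0.1, -0.3]
finger_gap: 0.0853
grasp_force: 0.0
```

```bash
cat >> h.py <<'E'
from scipy.spatial.transform import Rotation as Ro
def go(T):
    s=env.read_state(); R=Ro.from_euler("xyz",s["orientation"])
    print(s["clock"],s["tcp_pos"],np.degrees(s["orientation"]),s["joint_pos"].round(3)); print("tool mm",R.inv().apply(np.array(T)-s["tcp_pos"])*1e3)
    e=Ro.from_euler("xyz",[np.pi,0,s["orientation"][2]]); print("level rotvec deg",np.degrees((R.inv()*e).as_rotvec()))
    print("F",s["wrist_force"],"M",s["ft_torque"],"gap",s["finger_gap"],"grip",s["grasp_force"])
E
python3 -c "from h import *;go([.5845,-.1125,.23])"
```

```text
0.85 [0.22854929 0.49997213 0.23063059] [-1.79949397e+02  5.15789586e-02  1.03327341e+02] [1.039 0.088 1.372 0.    1.684 0.806]
tool mm [-678.02845554  205.18214423    1.05975171]
level rotvec deg [-5.06028599e-02  5.15789552e-02 -2.27769219e-05]
F [-0.57615749 -0.09540691 -0.29948292] M [ 9.15728595e-05  3.46872600e-02 -5.31843457e-03] gap 0.08529316275579263 grip 0.0
```

move_arm(steps=[[[-33.9,10.25,0],[0,0,0],0],[[-33.9,10.25,0],[0,0,0],0],[[-33.9,10.25,0],[0,0,0],0],[[-33.9,10.25,0],[0,0,0],0],[[-33.9,10.25,0],[0,0,0],0],[[-33.9,10.25,0],[0,0,0],0],[[-33.9,10.25,0],[0,0,0],0],[[-33.9,10.25,0],[0,0,0],0],[[-33.9,10.25,0],[0,0,0],0],[[-33.9,10.25,0],[0,0,0],0]])

```text
clock: 1.68
tcp_pos: [0.4075, 0.1927, 0.2312]
orientation: [3.142, -0.0, 1.809]
wrist_force: [0.8, 0.8, 0.5]
finger_gap: 0.0855
grasp_force: 0.0
```

move_arm(steps=[[[-33.9,10.25,0],[0,0,0],0],[[-33.9,10.25,0],[0,0,0],0],[[-33.9,10.25,0],[0,0,0],0],[[-33.9,10.25,0],[0,0,0],0],[[-33.9,10.25,0],[0,0,0],0],[[-33.9,10.25,0],[0,0,0],0],[[-33.9,10.25,0],[0,0,0],0],[[-33.9,10.25,0],[0,0,0],0],[[-33.9,10.25,0],[0,0,0],0],[[0,0,0],[0,0,0],0]])

```text
clock: 2.52
tcp_pos: [0.5694, -0.0866, 0.2294]
orientation: [-3.14, 0.002, 1.802]
wrist_force: [-0.1, -0.1, -0.2]
finger_gap: 0.0854
grasp_force: 0.0
```

```bash
python3 -c "from h import *;go([.5845,-.1125,.16])"
```

```text
2.5167 [ 0.56942934 -0.08660699  0.22935355] [-1.79894937e+02  1.26597694e-01  1.03257221e+02] [-0.248  0.146  1.31  -0.003  1.686 -0.479]
tool mm [-28.50570988   8.85844324  69.40057359]
level rotvec deg [-1.05063166e-01  1.26597658e-01 -1.16071026e-04]
F [-0.11980011 -0.14897915 -0.21449301] M [ 0.0008692   0.01541721 -0.00323691] gap 0.08539256207915923 grip 0.0
```

move_arm(steps=[[[-9.5,3,10],[0,0,0],0],[[-9.5,3,15],[0,0,0],0],[[-9.5,3,20],[0,0,0],0],[[0,0,15],[0,0,0],0],[[0,0,9],[0,0,0],0],[[0,0,0],[0,0,0],0],[[0,0,0],[0,0,0],0]])

```text
clock: 3.1
tcp_pos: [0.5827, -0.1059, 0.1618]
orientation: [-3.141, -0.001, 1.807]
wrist_force: [0.6, -0.9, 0.0]
finger_gap: 0.0854
grasp_force: 0.0
```

Run:
```python
from h import *
go([.5845,-.1125,.106])
im=[]
for n,(x,y,w,h) in {"top":(385,175,80,80),"side":(325,185,100,100)}.items():
    a=env.camera(n)[y:y+h,x:x+w,::-1]; im.append(cv2.convertScaleAbs(cv2.resize(a,(400,400),interpolation=2),alpha=1.8,beta=20))
cv2.imwrite("pics/g1.png",np.hstack(im))
```

```text
3.1 [ 0.58265695 -0.10585608  0.1617634 ] [-1.79939711e+02 -5.04037141e-02  1.03531562e+02] [-0.276  0.204  1.376  0.     1.562 -0.512]
tool mm [-6.93978129  0.29600654 55.75703908]
level rotvec deg [-6.02893640e-02 -5.04037095e-02  2.65186030e-05]
F [ 0.56831268 -0.94416275  0.02346935] M [-0.02421755  0.03538761  0.03675963] gap 0.08540072806390461 grip 0.0
```

View pics/g1.png

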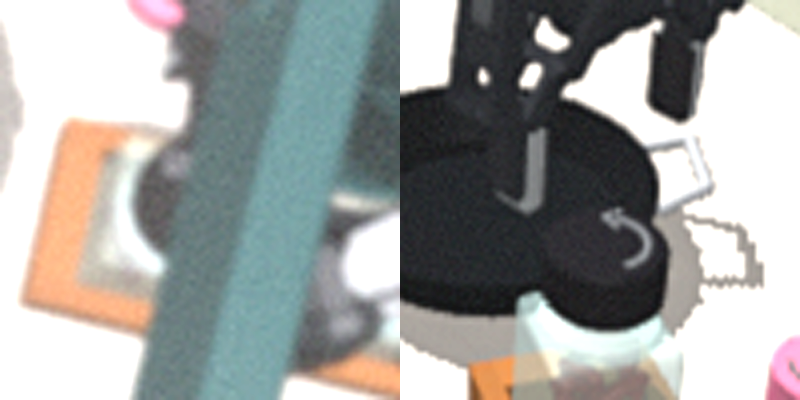

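The fingers straddle the cap along the block's cross axis. In the side crop the tips are at about (525,205) and (685,115), with the cap below them and between them.

Run:
```python
from h import *
go([.5845,-.1125,.106])
p=env.read_state()["tcp_pos"]
for dz in(0,.005,.01,.015): print(dz,proj("side",p+[0,0,dz]))
print(plane("side",(376.3,225),p[2]+.01))
```

```text
3.2 [ 0.58364552 -0.10627009  0.16373361] [1.79874683e+02 5.90017981e-02 1.03505117e+02] [-0.276  0.203  1.374  0.     1.562 -0.511]
tool mm [-6.19773724 -0.7503141  57.73852138]
level rotvec deg [1.25317404e-01 5.90017745e-02 6.45244105e-05]
F [-0.32826079 -0.63987864 -0.71608669] M [ 0.0189647   0.03268525 -0.02828943] gap 0.08542013851173612 grip 0.0
0 [[373.3691768  229.82106503]]
0.005 [[373.56113547 227.29827814]]
0.01 [[373.75468798 224.75454454]]
0.015 [[373.94985425 222.18960226]]
[ 0.58685545 -0.10883203  0.17373361]
```

move_arm(steps=[[[-6,-1,0],[0,0,0],0],[[0,0,10],[0,0,0],0],[[0,0,10],[0,0,0],0],[[0,0,0],[0,0,0],0],[[0,0,0],[0,0,0],0]])

```text
clock: 3.62
tcp_pos: [0.5826, -0.1125, 0.1406]
orientation: [-3.139, -0.002, 1.805]
wrist_force: [0.3, -0.7, 0.1]
finger_gap: 0.0853
grasp_force: 0.0
```

```bash
python3 -c "from h import *;go([.5835,-.112,.106])"
```

```text
3.6167 [ 0.58258972 -0.11249136  0.14057804] [-1.79844411e+02 -9.86002165e-02  1.03429180e+02] [-0.286  0.219  1.402  0.     1.524 -0.521]
tool mm [ 0.20701694  1.09340205 34.57560673]
level rotvec deg [-1.55588600e-01 -9.86001559e-02  1.33876121e-04]
F [ 0.27376451 -0.71810637  0.07676894] M [ 0.01432253 -0.0213214   0.01981242] gap 0.08531165429000469 grip 0.0
```

move_arm(steps=[[[0,0.5,9],[0,0,0],0],[[0,0,9],[0,0,0],0],[[0,0,9],[0,0,0],0],[[0,0,7],[0,0,0],0],[[0,0,0],[0,0,0],0.2],[[0,0,0],[0,0,0],0.3],[[0,0,0],[0,0,0],0.3],[[0,0,0],[0,0,0],0.3]])

```text
clock: 4.28
tcp_pos: [0.5844, -0.1127, 0.109]
orientation: [3.14, 0.001, 1.805]
wrist_force: [1.0, 0.4, -0.4]
finger_gap: 0.0596
grasp_force: 0.0
```

Run:
```python
from h import *
go([.5835,-.112,.106])
x,y,w,h=325,185,100,75
a=env.camera("side")[y:y+h,x:x+w,::-1]; cv2.imwrite("pics/g2.png",cv2.convertScaleAbs(cv2.resize(a,(800,600),interpolation=2),alpha=2,beta=30))
```

```text
4.2833 [ 0.58442649 -0.1127029   0.10895968] [1.79935415e+02 3.13132525e-02 1.03433583e+02] [-0.286  0.239  1.442  0.     1.459 -0.52 ]
tool mm [ 0.90052485 -0.74118316  2.9583509 ]
level rotvec deg [6.45849320e-02 3.13132492e-02 1.76484582e-05]
F [ 1.01755359  0.36787955 -0.42412572] M [ 0.00737937 -0.01140698 -0.00036271] gap 0.05959645683374627 grip 0.0
```

View pics/g2.png

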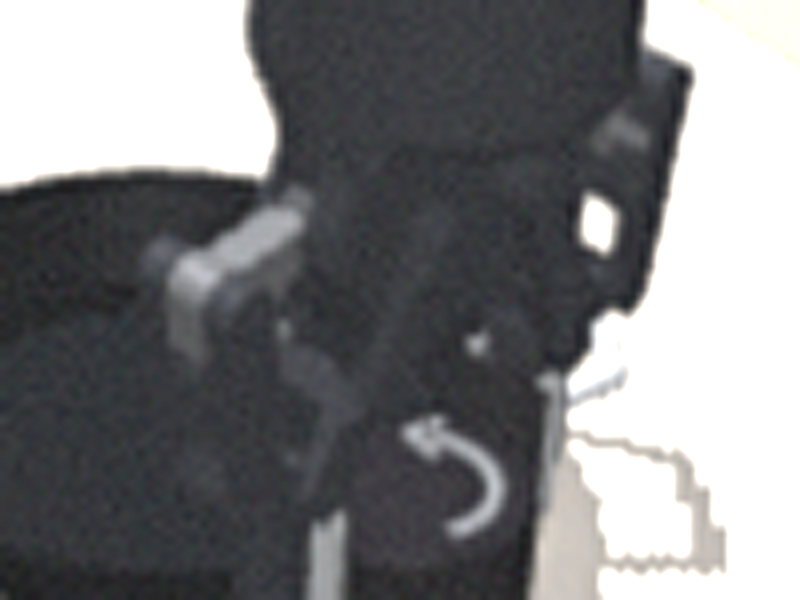

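The pads flank the cap on both sides. The left pad is at crop (330,550) and the right at (548,440), with the arrow between them. Next I close gently in small steps.

move_arm(steps=[[[0,0,0],[0,0,0],0.35],[[0,0,0],[0,0,0],0.37],[[0,0,0],[0,0,0],0.38],[[0,0,0],[0,0,0],0.38]])

```text
clock: 4.67
tcp_pos: [0.5851, -0.1126, 0.1095]
orientation: [3.138, 0.001, 1.805]
wrist_force: [3.0, 1.3, 4.7]
finger_gap: 0.0531
grasp_force: 10.3
```

```bash
python3 -c "from h import *;go([.5835,-.112,.106])"
```

```text
4.6667 [ 0.58512126 -0.11258447  0.10954796] [1.79820258e+02 5.73061247e-02 1.03441690e+02] [-2.860e-01  2.390e-01  1.441e+00  1.000e-03  1.459e+00 -5.200e-01]
tool mm [ 0.94888037 -1.45210796  3.54247517]
level rotvec deg [1.79741546e-01 5.73060777e-02 8.98870075e-05]
F [3.04089775 1.27717882 4.71827561] M [ 0.17948552 -0.4202694  -0.00817953] gap 0.053060043795499987 grip 10.332042882218957
```

move_arm(steps=[[[0,0.5,0],[0,0,0],0.38],[[0,0,0],[0,0,0],0.39],[[0,0,0],[0,0,0],0.39],[[0,0,0],[0,0,0],0.39]])

```text
clock: 5.0
tcp_pos: [0.5852, -0.1126, 0.1091]
orientation: [3.14, 0.001, 1.805]
wrist_force: [3.5, 0.9, 5.0]
finger_gap: 0.0527
grasp_force: 25.8
```

```bash
python3 -c "from h import *;go([.5835,-.112,.106])"
```

```text
5.0 [ 0.58515269 -0.1125654   0.10906934] [1.79894482e+02 3.91776477e-02 1.03432173e+02] [-0.285  0.24   1.44   0.     1.459 -0.52 ]
tool mm [ 0.93593803 -1.48179272  3.06597336]
level rotvec deg [1.05518422e-01 3.91776366e-02 3.60756392e-05]
F [3.47831229 0.86197594 5.00783226] M [ 0.13734866 -0.52538023 -0.01229611] gap 0.0526556561198073 grip 25.769057711586356
```

move_arm(steps=[[[0,0,0],[0,0,0],0.396],[[0,0,1],[0,0,0],0.396],[[0,0,1],[0,0,0],0.396],[[0,0,1],[0,0,0],0.396],[[0,0,0],[0,0,0],0.396],[[0,0,0],[0,0,0],0.396]])

```text
clock: 5.5
tcp_pos: [0.5856, -0.1127, 0.1071]
orientation: [3.138, 0.001, 1.805]
wrist_force: [3.1, 2.2, 8.3]
finger_gap: 0.0523
grasp_force: 36.2
```

```bash
python3 -c "from h import *;go([.5835,-.112,.106])"
```

```text
5.5 [ 0.58560831 -0.11267725  0.10707469] [1.79818689e+02 8.14971799e-02 1.03432634e+02] [-0.285  0.241  1.443  0.     1.454 -0.52 ]
tool mm [ 1.15001106 -1.89669107  1.0670632 ]
level rotvec deg [1.81310703e-01 8.14971119e-02 1.28947661e-04]
F [3.09444037 2.16440577 8.31588768] M [ 0.19542964 -0.40989726  0.02435946] gap 0.052325267071632896 grip 36.15106489509344
```

move_arm(steps=[[[0,0,1],[0,0,0],0.396],[[0,0,1],[0,0,0],0.396],[[0,0,0.7],[0,0,0],0.396],[[0,0,0],[0,0,0],0.396],[[0,0,0],[0,0,0],0.396]])

```text
clock: 5.92
tcp_pos: [0.5861, -0.1128, 0.1054]
orientation: [3.137, 0.002, 1.805]
wrist_force: [2.7, 1.7, 11.4]
finger_gap: 0.0527
grasp_force: 36.4
```

```bash
python3 -c "from h import *;go([.5835,-.112,.106])"
```

```text
5.9167 [ 0.58606044 -0.1127597   0.10538951] [1.79743898e+02 1.19617429e-01 1.03435920e+02] [-0.285  0.243  1.445  0.     1.449 -0.52 ]
tool mm [ 1.33256751 -2.31107262 -0.62360843]
level rotvec deg [0.25610225 0.11961723 0.00026733]
F [ 2.71936549  1.70633866 11.37901974] M [ 0.2325228  -0.30277343 -0.00388694] gap 0.052734667435619505 grip 36.37246015481651
```

It presses with 11.4 N, about 4 mm down. Now I turn counter-clockwise (negative about tool z), a little first to check the torque.

move_arm(steps=[[[0,0,0],[0,0,-2],0.396],[[0,0,0],[0,0,-4],0.396],[[0,0,0],[0,0,-4],0.396],[[0,0,0],[0,0,0],0.396]])

```text
clock: 6.25
tcp_pos: [0.5857, -0.113, 0.1053]
orientation: [3.139, 0.003, 1.982]
wrist_force: [2.0, 0.7, 11.9]
finger_gap: 0.0524
grasp_force: 36.3
```

```bash
python3 -c "from h import *;go([.5835,-.112,.106])"
```

```text
6.25 [ 0.58568484 -0.11302033  0.10526951] [1.79830149e+02 1.72685478e-01 1.13567026e+02] [-0.285  0.243  1.445 -0.     1.45  -0.697]
tool mm [ 1.80656169 -1.59246772 -0.74066699]
level rotvec deg [0.16985096 0.17268535 0.00025596]
F [ 1.98418146  0.71676543 11.89421356] M [ 0.0965425  -0.21747431  0.05195007] gap 0.05244620504439891 grip 36.33994186297059
```

move_arm(steps=[[[0,0,0],[0,0,-5],0.396],[[0,0,0],[0,0,-5],0.396],[[0,0,0],[0,0,-5],0.396],[[0,0,0],[0,0,-5],0.396],[[0,0,0],[0,0,-5],0.396],[[0,0,0],[0,0,0],0.396]])

```text
clock: 6.75
tcp_pos: [0.5861, -0.1135, 0.1054]
orientation: [3.14, 0.005, 2.419]
wrist_force: [2.5, 0.8, 11.2]
finger_gap: 0.0521
grasp_force: 36.3
```

move_arm(steps=[[[0,0,0],[0,0,-5],0.396],[[0,0,0],[0,0,-5],0.396],[[0,0,0],[0,0,-5],0.396],[[0,0,0],[0,0,-5],0.396],[[0,0,0],[0,0,-5],0.396],[[0,0,0],[0,0,-2],0.396],[[0,0,0],[0,0,0],0.396]])

```text
clock: 7.33
tcp_pos: [0.586, -0.113, 0.1054]
orientation: [-3.141, 0.005, 2.889]
wrist_force: [2.8, 0.6, 11.3]
finger_gap: 0.0524
grasp_force: 36.3
```

```bash
python3 -c "from h import *;go([.5835,-.112,.106])"
```

```text
7.3333 [ 0.58599147 -0.1130335   0.10538646] [-179.97972564    0.2880869   165.50077604] [-0.285  0.243  1.445 -0.     1.449 -1.603]
tool mm [ 2.66775448  0.37657827 -0.62709349]
level rotvec deg [-2.02743172e-02  2.88086892e-01 -5.09703983e-05]
F [ 2.78277349  0.55744565 11.33582511] M [ 0.11316174 -0.39351242 -0.00267416] gap 0.05236207373741954 grip 36.34497997350991
```

It has turned 62° with almost no torque. Lift slowly.

move_arm(steps=[[[0,0,-2],[0,0,0],0.396],[[0,0,-2],[0,0,0],0.396],[[0,0,-2],[0,0,0],0.396],[[0,0,-2],[0,0,0],0.396],[[0,0,-2],[0,0,0],0.396],[[0,0,-2],[0,0,0],0.396],[[0,0,0],[0,0,0],0.396]])

```text
clock: 7.92
tcp_pos: [0.5834, -0.1123, 0.1134]
orientation: [3.142, -0.003, 2.887]
wrist_force: [-0.1, 0.5, -0.2]
finger_gap: 0.0521
grasp_force: 36.0
```

```bash
python3 -c "from h import *;go([.5855,-.113,.176])"
```

```text
7.9167 [ 0.58337099 -0.11226862  0.11336376] [179.99834835  -0.1971144  165.42877648] [-0.285  0.237  1.435 -0.     1.473 -1.602]
tool mm [ -2.02903519  -0.17042365 -62.64359841]
level rotvec deg [ 1.65165002e-03 -1.97114400e-01 -2.84108468e-06]
F [-0.11992074  0.53779737 -0.16906615] M [-0.01187163 -0.15160489 -0.01325282] gap 0.05210918647310632 grip 35.98086269572377
```

move_arm(steps=[[[0,0,-4],[0,0,0],0.396],[[0,0,-6],[0,0,0],0.396],[[0,0,-8],[0,0,0],0.396],[[0,0,-8],[0,0,0],0.396],[[0,0,-8],[0,0,0],0.396],[[0,0,-8],[0,0,0],0.396],[[0,0,-8],[0,0,0],0.396],[[-1,0,-6],[0,0,0],0.396],[[-1,0,-4],[0,0,0],0.396],[[0,0,-2],[0,0,0],0.396]])

```text
clock: 8.75
tcp_pos: [0.5869, -0.1132, 0.1777]
orientation: [3.142, 0.002, 2.887]
wrist_force: [-0.6, -0.3, -0.4]
finger_gap: 0.0522
grasp_force: 36.0
```

move_arm(steps=[[[0,0,0],[0,0,0],0.396],[[0,0,0],[0,0,0],0.396],[[0,0,0],[0,0,0],0.396],[[0,0,0],[0,0,0],0.396]])

```text
clock: 9.08
tcp_pos: [0.5861, -0.1129, 0.1759]
orientation: [3.141, -0.001, 2.887]
wrist_force: [-0.7, 0.2, -0.0]
finger_gap: 0.0521
grasp_force: 36.0
```

Run:
```python
from h import *
go([.5855,-.113,.176])
a=env.camera("side"); x,y,w,h=300,185,160,120
cv2.imwrite("pics/g3.png",cv2.convertScaleAbs(cv2.resize(a[y:y+h,x:x+w,::-1],(800,600),interpolation=2),alpha=2,beta=30))
go([.5855,-.113,.176])
print("mouth",proj("side",[.5855,-.113,.125]),"cap bottom",proj("side",[.5855,-.113,.175]))
```

```text
9.0833 [ 0.58613535 -0.1128875   0.17589879] [ 1.79990875e+02 -7.28354423e-02  1.65433187e+02] [-0.285  0.209  1.343  0.     1.591 -1.602]
tool mm [ 0.58676104 -0.26865958 -0.10050543]
level rotvec deg [ 9.12506670e-03 -7.28354422e-02 -5.79997658e-06]
F [-0.69451739  0.15801529 -0.02815871] M [-0.0480307   0.00975161 -0.07924641] gap 0.05207809060558034 grip 36.04642940685153
9.1333 [ 0.58614801 -0.11290828  0.17594728] [ 1.79991818e+02 -6.87887092e-02  1.65430306e+02] [-0.285  0.209  1.343  0.     1.591 -1.602]
tool mm [ 0.60415701 -0.25177475 -0.05202606]
level rotvec deg [ 8.18248296e-03 -6.87887091e-02 -4.91190200e-06]
F [-1.08098612 -0.14752169 -1.04091065] M [-0.02929286 -0.01954815 -0.03712491] gap 0.05262140524908134 grip 36.045919535681605
mouth [[375.14397836 250.52907828]] cap bottom [[377.16175553 225.85389902]]
```

View pics/g3.png

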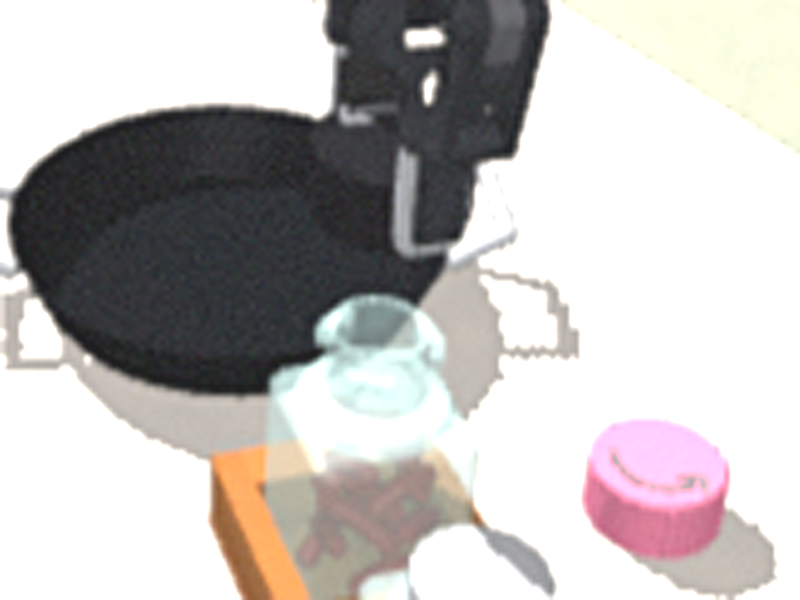

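The jar stands open in its pocket, with its mouth at crop (380,325), or side pixel (376,250). The predicted pixel was (375,250.5). The cap is held between the pads straight above it, level and still. I'm handing the job in.

```bash
python3 -c "from workcell import env;print(env.finish_job())"
```

```text
the job is handed in; nothing more can be done
None
```

The chilli jar is open and still standing in its pocket. I handed the job in at about 9 s with the cap held level and still, about 5 cm straight above the mouth, at a 36 N grip; I pressed it with at most about 12 N and turned it 62° counter-clockwise to free it.

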